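# Load the transit board: canister off, tube clamped, cups nested

### The job

Make up the transit board for shipping. Lift the canister off the board's round stand and set it upright in the middle of the cork mat, then nest all the cups upright in one stack in the middle of that stand. Lay the tube in the coupler's saddle with its middle at the coupler, swing the hinged strap fully down over it and only then swing the bolt fully upright into the strap's slot; leave the other things on the bench where they are.

Things in the scene. Friction and masses are not known exactly. Their poses are not given: they have to be found in the camera images.
- board: plywood transit board fixed to the bench, 130 x 340 x 15 mm; origin under its centre at bench height, x across it (130 mm), y along it. Round stand at y = +90 mm, steel tube coupler at y = -80 mm. The seated tube lies along the board's x. The strap's hinge is on the coupler's side towards the stand, the swing bolt on the other side
- stand_top (a point): centre of the round stand's flat top (aluminium, 120 mm across, top 45 mm above the bench), z up
- saddle (a point): where the middle of the tube's axis lies when seated in the V saddle: 52 mm above the bench; axes as the board's, the tube lies along x. The V saddle is 40 mm long (along x), its mouth about 46 mm wide, its rims about 52 mm above the bench
- strap_hinge (a point): point on the strap's hinge axis (parallel to the board's x), 36 mm from the saddle's middle towards the stand, 56 mm above the bench
- strap (a joint): hinged upper half of the coupler (steel, 40 mm wide along the tube), rad: 0 = fully down over the tube, 1.57 = standing up, at most 2.15 = leaning back towards the stand. Stiff hinge: stays where left, about 2 N at its end moves it. From the hinge: an arch (rising 19 mm above the hinge axis, 14 to 59 mm from it), then a flat lug 8 mm thick, 57 to 97 mm
- strap_end (a point): end of the strap's lug, 97 mm from the hinge axis. The lug's outer 28 mm are a fork with a 14 mm wide slot for the bolt. With the strap down the lug's top is 62 mm above the bench
- bolt_pivot (a point): pivot of the swing bolt (axis parallel to the board's x), 46 mm from the saddle's middle away from the stand, 30 mm above the bench
- swing_bolt (a joint): swing bolt, rad: 0 = upright in the strap's slot (end stop), 1.25 = leaning far out away from the stand. Stiff: stays where it is left, about 1 N at the nut moves it. Rod 10 mm thick, 62 mm long
- bolt_nut (a point): middle of the round nut (18 to 22 mm across, 20 mm tall) near the bolt's free end, 50 mm from the pivot
- tube: aluminium tube 32 mm in diameter with a 40 x 40 mm square grey cap (12 mm thick) on each end, 220 mm long over all, 0.16 kg; origin at its middle on the axis, x along the tube. Lies on the bench with its axis 20 mm up
- canister: closed round aluminium canister, 72 mm across, 91 mm high, 0.3 kg, with a rigid fixed bail handle over the top; origin at the centre of its underside, z up. It starts standing on the round stand
- bail (a point): middle of the bail's straight top bar: round bar 10 mm thick, straight part 52 mm long along the canister's x, 128 mm above the canister's underside, with about 32 mm of free space under it
- cup_1: steel cup, one of four alike: 72 mm high, straight collar 68 mm across over the top 17 mm, tapering to 42 mm at the foot, mouth 63 mm inside, floor 30 mm thick; origin at the centre of its underside, z up. Stands upright on the bench. A nested cup stands 30 mm higher than the one it is in. Two to four cups are present
- cup_2: steel cup, as cup_1
- cup_3: steel cup, as cup_1
- cup_4: steel cup, as cup_1
- mat: square cork mat fixed on the bench, 130 x 130 x 4 mm; origin at the centre of its underside
- mug: bystander: white mug, 95 mm high; leave where it is
- tape_measure: bystander: grey tape measure, 39 x 81 x 62 mm; leave where it is
- clear_tape: bystander: roll of clear tape lying flat, 100 mm across, 50 mm high; leave where it is
- label_box: bystander: white flat box, 152 x 107 x 30 mm; leave where it is
There are look-alikes about, which are no part of the job. What is shaped like the cup_1 but green is not meant.

How it is judged:
By the outcome, as a careful person would: the job done as asked, in the order asked, and still so for the second after the job is handed in, with the robot touching nothing.
Of cup_1, cup_2, cup_3, cup_4 only 2 to 4 are there at a start; the rules pass over those that are not, and their reading is None.
At some moment in a run one of cup_1, cup_2, cup_3, cup_4, tube may be knocked a few centimetres aside while the robot is not near it.
It also fails if it takes over 210 s, if anything falls off the work surface, if the arm or the gripper's body presses on something with over 40 N, if the wrist force passes 120 N, or if a joint passes its speed limit or range.

### The arm

A 6-joint arm with a two-finger parallel gripper is mounted at the origin on a cart in front of the work surface, level with it; the furniture and walls round the work are solid. World frame = base frame: x ahead of the robot, y to its left, z up, the work surface at z = 0. Lengths are in m, angles in rad, forces in N, time in s.
With the tool pointing down it reaches from about 0.35 to 0.975 m from the base axis. Payload 4.9 kg.
Tool frame: the origin (TCP) lies midway between the tips of the shut fingers; the grasp point (between the pads) lies 19 mm behind it; z points along the fingers, y is the line along which they close (so a half turn about z gives the same grasp; the last joint's range is limited). The gripper opens to 85 mm and grips with 20 to 120 N. Pads are 22 mm wide; open, the fingers measure 114 mm over their backs; the gripper's body (76 mm by 85 mm) begins 54 mm behind the grasp point. The pads swing forward as they close: fully open they stand 13 mm farther back than shut.
Start: joints at [0.995, 0.053, 1.613, -0, 1.476, -0.119], TCP at [0.276, 0.561, 0.231] pointing down, gripper open.
Joint ranges: [-3.01, 3.01], [-1.01, 2.22], [0.06, 2.58], [-1.02, 4.17], [0.09, 2.62], [-3.14, 3.14]. Speed limits (rad/s): [2.57, 2.57, 3.14, 3.14, 3.14, 3.14].

### API

Orientations are given as a rotation vector (axis times angle).
In Python, from station import ctrl gives the robot as it stands.
- The arm moves only by the shell command python3 -m handwheel 'ROWS' [FORCE]. ROWS is JSON, a list of rows, each an object with "gripper": the gripper command: -1 is fully open, 1 is shut, values between are in proportion; "offset": the shift along the tool's x, y, z in mm, a list of three; "rotation": the turn, a rotation vector about the tool's x, y, z in rad, a list of three. A call has exactly 8 rows; each row is the pose to reach, as a shift and turn from the pose commanded when the call began, along the tool's axes at that moment; what a row does not reach only later rows make up. A row lasts 1/8 s, in which the tool goes at most 62.5 mm and 10.7 degrees, less where a joint would pass 70% of its speed; a pose out of reach is approached as far as the arm can. A call with a gripper value outside its range is refused whole. The fingers move at their own pace and stop on an object; FORCE is the grip in N (left out, the last holds). Time passes only in rows, so rows that repeat a pose let the fingers close, or fill a call up. It gives the time, the measured TCP pose, the force, the opening and the grip force at its end, in the units of the state.
- ctrl.get_obs(): the state, without advancing time (a new reading comes with each control period).
- ctrl.get_image(name): name is "scene" or "side" or "wrist"; returns a dict with "image" (480x640x3 uint8, red, green, blue), "fovy" (degrees; the focal length in pixels is half the picture's height over the tangent of half this angle, whatever the lens; pixels are square), "cx", "cy" (the principal point, pixels), "k1" (the pictures are not rectified: a ray, as slopes to the right and down, at radius r is drawn at 1 + k1 r^2 times it, then the intrinsics apply), "xyz" and "attitude" of the camera in the world. Camera axes: x right, y up, looking along -z (the intrinsics and any distortion apply to the point x, -y, -z); pixel columns grow to the right and rows downward; lengths in m; the calibration is good to about 2 mm. A picture is of the moment at which its call begins. There is no depth.
- ctrl.finish_job(): hands the job in; it is judged then, once.
The state is a dict: "t": time; "q": joint angles; "dq": joint speeds; "effort": joint torques, N m; "tool_pos": TCP position; "tool_rot": TCP orientation; "contact_force": force on the tool from outside, world axes, zero at the start; "wrist_torque": the same for the moment, N m; "opening": finger opening in m; "grip_force": force on a finger pad.
Only numpy, scipy, OpenCV 4.12 (cv2) and the standard library are available. Lean on these libraries where they do the work, as an engineer would, in place of code of your own. Each camera call takes 0.05 s, during which the arm holds its last target. There are 200 camera calls.

## Working session

There is one attempt and no reset: what is moved stays moved. The work goes in short steps, Python scripts to look and compute and a shell command to move; the robot and the scene stay as the last step left them, time stands still between calls to the robot, and variables do not carry over. Pictures are saved under pics/ and viewed, at most 14 in all, crops included, and the job is handed in when it is done.

```bash
mkdir -p pics; ls; cat > h.py <<'E'
import numpy as np, cv2
from scipy.spatial.transform import Rotation as R
from station import ctrl
import pickle
def rot(a):
    a=np.array(a,float)
    if a.shape==(3,3): return a
    return R.from_rotvec(a).as_matrix() if a.size==3 else R.from_quat(a).as_matrix()
def snap(name,fn):
    d=ctrl.get_image(name); cv2.imwrite(f'pics/{fn}.png',d['image'][:,:,::-1]); pickle.dump(d,open(f'pics/{fn}.pkl','wb')); return d
def load(fn): return pickle.load(open(f'pics/{fn}.pkl','rb'))
def ray(d,u,v):
    f=240/np.tan(np.radians(d['fovy'])/2); p=np.array([(u-d['cx'])/f,(v-d['cy'])/f]); q=p.copy()
    for _ in range(20): q=p/(1+d['k1']*(q@q))
    return np.array(d['xyz']), rot(d['attitude'])@np.array([q[0],-q[1],-1])
def at(d,u,v,z):
    o,r=ray(d,u,v); return o+r*(z-o[2])/r[2]
def proj(d,P):
    f=240/np.tan(np.radians(d['fovy'])/2); c=rot(d['attitude']).T@(np.array(P)-d['xyz']); q=np.array([c[0],-c[1]])/-c[2]
    q=q*(1+d['k1']*(q@q)); return q*f+[d['cx'],d['cy']]
def tool(dp,o=None):
    "world displacement -> tool axes mm"
    o=o or ctrl.get_obs(); return rot(o['tool_rot']).T@np.array(dp)*1000
def tri(obs):
    A=np.zeros((3,3));b=np.zeros(3)
    for d,u,v in obs:
        o,r=ray(d,u,v); r/=np.linalg.norm(r); M=np.eye(3)-np.outer(r,r); A+=M;b+=M@o
    return np.linalg.solve(A,b)
E
python3 - <<'E'
from h import *
np.set_printoptions(precision=4,suppress=True)
for n in ['scene','side','wrist']:
    d=snap(n,n+'0'); print(n,{k:v for k,v in d.items() if k!='image'})
print(ctrl.get_obs())
E
```

```text
pics
scene {'fovy': 45.96098898518403, 'cx': 313.46650650380417, 'cy': 230.7235680937606, 'k1': -0.10740059697269673, 'xyz': array([ 0.0914, -0.9554,  1.316 ]), 'attitude': array([ 0.7227, -0.1688, -0.4752])}
side {'fovy': 50.738589026928, 'cx': 312.3258968587372, 'cy': 235.8541514848873, 'k1': -0.10711037561772944, 'xyz': array([0.4328, 1.2801, 0.9086]), 'attitude': array([ 0.0917, -1.4789, -2.6262])}
wrist {'fovy': 71.77472828348687, 'cx': 316.42438754084276, 'cy': 236.54630212493512, 'k1': -0.0331298664874527, 'xyz': array([0.2158, 0.59  , 0.3726]), 'attitude': array([-0.2395, -0.146 ,  1.108 ])}
{'t': 0.15, 'q': array([ 0.995 ,  0.0532,  1.614 , -0.    ,  1.476 , -0.119 ]), 'dq': array([ 0.0003, -0.0033, -0.0029, -0.0022,  0.0018, -0.0014]), 'effort': array([ -0.0002, -39.4239, -37.0724,  -0.0001,   0.0047,  -0.    ]), 'tool_pos': array([0.2754, 0.5605, 0.2303]), 'tool_rot': array([-0.7112, -3.0595,  0.0024]), 'contact_force': array([ 0.2677, -0.0362,  0.1886]), 'wrist_torque': array([-0.0034, -0.0498, -0.0293]), 'grip_force': 0.0, 'opening': 0.08529700383608232}
```

View pics/scene0.png

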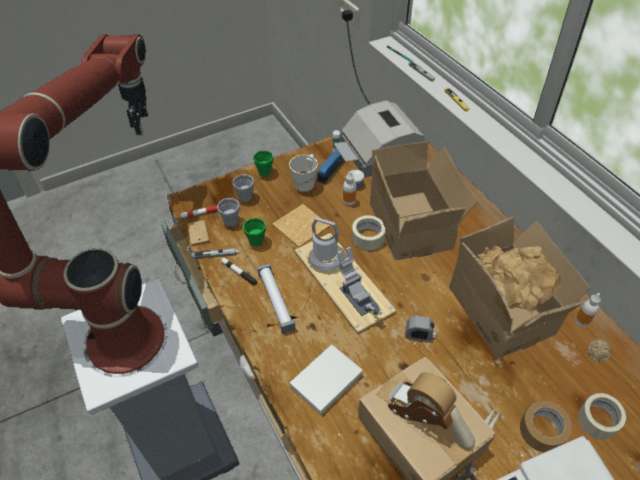

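View pics/side0.png

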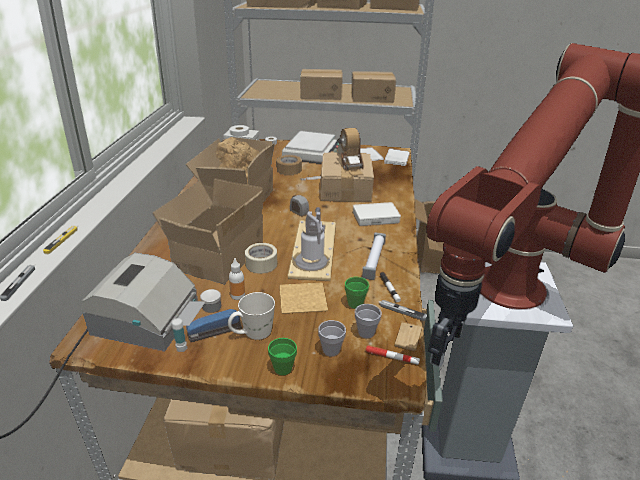

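Scene: the board runs from (300,245) to (390,320), with canister at (324,240), mat (303,225), grey cups (243,187) and (229,212), green cups (263,162) and (255,232), and tube (276,297). I'll enlarge both views.

```bash
python3 - <<'E'
from h import *
a=load('scene0')['image'][:,:,::-1]; cv2.imwrite('pics/sc.png',cv2.resize(a[150:340,200:400],None,fx=3.15,fy=3.15,interpolation=cv2.INTER_CUBIC)) 
a=load('scene0')['image'][:,:,::-1]; cv2.imwrite('pics/sc.png',cv2.resize(a[150:340,180:400],None,fx=3,fy=3,interpolation=cv2.INTER_CUBIC)) 
a=load('side0')['image'][:,:,::-1]; cv2.imwrite('pics/sd.png',cv2.resize(a[190:370,250:440],None,fx=3,fy=3,interpolation=cv2.INTER_CUBIC)) 
E
```

```text
(no output)
```

View pics/sc.png

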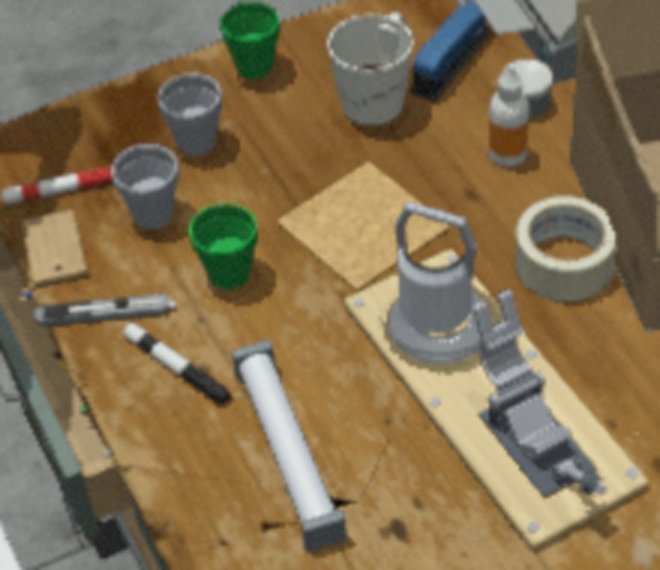

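View pics/sd.png

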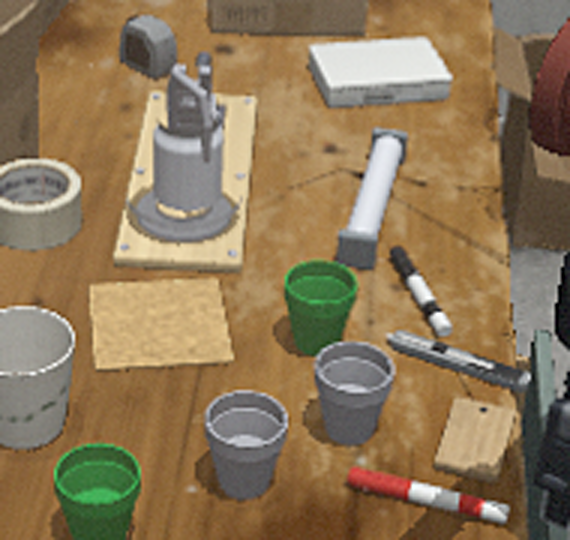

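```bash
python3 - <<'E'
from h import *
np.set_printoptions(precision=4,suppress=True)
S=load('scene0');D=load('side0')
s=lambda x,y,z:at(S,x/3+180,y/3+150,z)
d=lambda x,y,z:at(D,x/3+250,y/3+190,z)
print('board S',s(345,298,.015),s(540,548,.015),s(648,487,.015))
print('board D nl nr fr fl',d(115,262,.015),d(238,268,.015),d(257,97,.015),d(150,93,.015))
print('mat S',s(368,163,.004),s(278,222,.004),s(360,287,.004),s(450,228,.004))
print('mat D',d(90,284,.004),d(220,280,.004),d(233,360,.004),d(97,368,.004))
print('bail S ends',s(408,209,.173),s(470,243,.173))
print('cupA',s(190,96,.072),d(246,420,.072))
print('cupB',s(146,167,.072),d(354,371,.072))
print('green',s(223,234,.072),d(321,291,.072))
print('tube S',s(254,356,.03),s(323,530,.03),'D',d(391,140,.03),d(357,248,.03))
print('nut',s(570,470,.06), 'strap end',s(490,305,.15))
for n,a in (('A',(190,96)),): print(tri([(S,190/3+180,96/3+150),(D,246/3+250,420/3+190)]),tri([(S,146/3+180,167/3+150),(D,354/3+250,371/3+190)]))
E
```

```text
board S [0.5482 0.0485 0.015 ] [ 0.5678 -0.2953  0.015 ] [ 0.6881 -0.2875  0.015 ]
board D nl nr fr fl [0.6676 0.0698 0.015 ] [0.5449 0.0613 0.015 ] [ 0.5607 -0.2832  0.015 ] [ 0.6877 -0.273   0.015 ]
mat S [0.6613 0.2163 0.004 ] [0.5377 0.1847 0.004 ] [0.5721 0.0627 0.004 ] [0.6922 0.0894 0.004 ]
mat D [0.6883 0.0952 0.004 ] [0.5618 0.0691 0.004 ] [0.5348 0.1904 0.004 ] [0.6572 0.2207 0.004 ]
bail S ends [ 0.5926 -0.0056  0.173 ] [ 0.6216 -0.07    0.173 ]
cupA [0.511  0.3387 0.072 ] [0.5079 0.3466 0.072 ]
cupB [0.4281 0.262  0.072 ] [0.4235 0.2717 0.072 ]
green [0.4596 0.1374 0.072 ] [0.4588 0.163  0.072 ]
tube S [0.4326 0.014  0.03  ] [ 0.4031 -0.1942  0.03  ] D [ 0.4007 -0.1839  0.03  ] [0.4291 0.0304 0.03  ]
nut [ 0.6167 -0.2618  0.06  ] strap end [ 0.6108 -0.1257  0.15  ]
[0.5102 0.3421 0.0685] [0.4263 0.266  0.0679]
```

```bash
cat >> h.py <<'E'
np.set_printoptions(precision=4,suppress=True)
def plan(x,y,z,yaw=None):
    "tool down, closing axis (tool y) at world angle yaw deg (mod 180, least turn)"
    o=ctrl.get_obs(); T=rot(o['tool_rot']); p=np.array(o['tool_pos'])
    cur=np.degrees(np.arctan2(T[1,1],T[0,1]))
    if yaw is None: yaw=cur
    yaw=cur+(yaw-cur+90)%180-90
    c=np.radians(yaw); Y=np.array([np.cos(c),np.sin(c),0]); Z=np.array([0,0,-1.]); X=np.cross(Y,Z)
    W=np.c_[X,Y,Z]
    print('offset',np.round(T.T@(np.array([x,y,z])-p)*1000,1),'rot',np.round(R.from_matrix(T.T@W).as_rotvec(),3),'cur yaw',round(cur,1),'pos',p,'F',o['contact_force'],'t',o['t'],'open',o['opening'])
E
python3 - <<'E'
from h import *
plan(.607,-.034,.32,24)
E
```

```text
offset [-559.8 -387.4  -89.1] rot [-0.002  0.     0.695] cur yaw 63.8 pos [0.2754 0.5605 0.2303] F [ 0.2677 -0.0362  0.1886] t 0.15 open 0.08529700383608232
```

```bash
python3 -m handwheel '[{"gripper":-1,"offset":[0,0,-60],"rotation":[0,0,0]},{"gripper":-1,"offset":[-50,-35,-90],"rotation":[0,0,0.08]},{"gripper":-1,"offset":[-100,-70,-90],"rotation":[0,0,0.16]},{"gripper":-1,"offset":[-150,-104,-90],"rotation":[0,0,0.26]},{"gripper":-1,"offset":[-200,-138,-90],"rotation":[0,0,0.36]},{"gripper":-1,"offset":[-250,-173,-90],"rotation":[0,0,0.46]},{"gripper":-1,"offset":[-300,-208,-90],"rotation":[0,0,0.58]},{"gripper":-1,"offset":[-350,-242,-90],"rotation":[0,0,0.69]}]' 60; python3 -c "
from h import *
plan(.59,-.034,.32,24)"
```

```text
t: 1.15
tool_pos: [0.4835, 0.1874, 0.3211]
tool_rot: [1.709, 2.636, 0.0]
contact_force: [0.7, 0.0, 0.4]
opening: 0.0849
grip_force: 0.0
offset [-245.6    6.9    1.1] rot [ 0.    -0.     0.001] cur yaw 24.1 pos [0.4835 0.1874 0.3211] F [0.7493 0.0332 0.3589] t 1.15 open 0.08490028733744132
```

```bash
python3 -m handwheel '[{"gripper":-1,"offset":[-50,1,0],"rotation":[0,0,0]},{"gripper":-1,"offset":[-100,3,0],"rotation":[0,0,0]},{"gripper":-1,"offset":[-150,5,0],"rotation":[0,0,0]},{"gripper":-1,"offset":[-200,6,0],"rotation":[0,0,0]},{"gripper":-1,"offset":[-245,7,0],"rotation":[0,0,0]},{"gripper":-1,"offset":[-245,7,0],"rotation":[0,0,0]},{"gripper":-1,"offset":[-245,7,0],"rotation":[0,0,0]},{"gripper":-1,"offset":[-245,7,0],"rotation":[0,0,0]}]'; python3 -c "
from h import *
d=snap('wrist','w1')
print(proj(d,[.607,-.034,.173]),d['xyz'],rot(d['attitude'])[:,2])"
```

```text
t: 2.15
tool_pos: [0.5899, -0.03, 0.3214]
tool_rot: [-1.702, -2.64, -0.0]
contact_force: [-0.1, -0.0, 0.4]
opening: 0.0856
grip_force: 0.0
[331.9296 234.2157] [0.5625 0.0307 0.4637] [-0.1083  0.2405  0.9646]
```

View pics/w1.png

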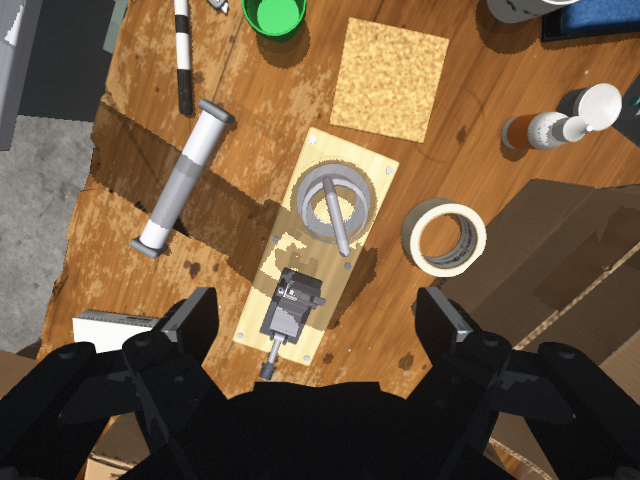

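```bash
python3 -c "
from h import *
d=load('w1')
print('bail',at(d,327,182,.173),at(d,347,252,.173))
b=[at(d,u,v,.015) for u,v in [(312,127),(400,162),(308,365),(234,342)]];print('board',np.array(b),np.mean(b,0))
m=[at(d,u,v,.004) for u,v in [(350,18),(449,39),(424,142),(330,122)]];print('mat',np.array(m),np.mean(m,0))
print('tube',at(d,214,112,.025),at(d,150,245,.025))
print('stand',at(d,334,202,.045),at(d,335.5,204,.045))
print('can top', at(d,333,210,.136))
"
```

```text
bail [0.5831 0.0068 0.173 ] [ 0.6268 -0.0436  0.173 ]
board [[ 0.5471  0.0499  0.015 ]
 [ 0.6714  0.0579  0.015 ]
 [ 0.6875 -0.278   0.015 ]
 [ 0.5666 -0.2877  0.015 ]] [ 0.6182 -0.1145  0.015 ]
mat [[0.5363 0.1876 0.004 ]
 [0.6594 0.2187 0.004 ]
 [0.6911 0.0953 0.004 ]
 [0.5657 0.066  0.004 ]] [0.6131 0.1419 0.004 ]
tube [0.428  0.0156 0.025 ] [ 0.4056 -0.1857  0.025 ]
stand [ 0.611 -0.023  0.045] [ 0.6138 -0.0245  0.045 ]
can top [ 0.603 -0.019  0.136]
```

```bash
python3 -c "
from h import *
a=load('w1')['image'][:,:,::-1]
cv2.imwrite('pics/w1c.png',cv2.resize(a[120:390,220:420],None,fx=2.2,fy=2.2,interpolation=cv2.INTER_CUBIC))"
```

```text
(no output)
```

View pics/w1c.png

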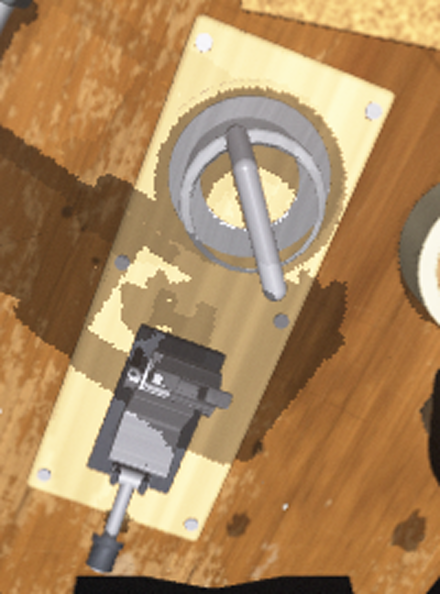

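```bash
python3 -c "
from h import *
d=load('w1');S=load('scene0')
a,b=at(d,330.5,195,.173),at(d,343.6,249.5,.173);print(a,b,(a+b)/2,np.linalg.norm(a-b),np.degrees(np.arctan2(*(b-a)[[1,0]])))
for z in (.173,.178,.17): print((proj(S,[a[0],a[1],z])-[180,150])*3,(proj(S,[b[0],b[1],z])-[180,150])*3)
c=lambda u,v,z:at(d,u/2.2+220,v/2.2+120,z)
print('nut',c(103,552,.045),c(105,550,.05),'boltpivot',c(131,480,.03))
print('coupler base rear/front', c(90,465,.015),c(160,490,.015))
x,y=.612,-.0235
plan(x,y,.25,np.degrees(np.arctan2(*(b-a)[[1,0]]))+90)
"
```

```text
[ 0.5907 -0.0022  0.173 ] [ 0.6229 -0.0427  0.173 ] [ 0.6068 -0.0225  0.173 ] 0.05175260862934691 -51.51303965128505
[404.4904 207.3525] [456.4156 223.1408]
[404.429  203.6365] [456.4775 219.4287]
[404.527  209.5737] [456.3785 225.3596]
nut [ 0.6278 -0.2922  0.045 ] [ 0.6277 -0.2863  0.05  ] boltpivot [ 0.6259 -0.2426  0.03  ]
coupler base rear/front [ 0.5977 -0.253   0.015 ] [ 0.6497 -0.251   0.015 ]
offset [-3.2 22.8 71.5] rot [ 0.     0.    -0.246] cur yaw 24.4 pos [ 0.5899 -0.03    0.3214] F [-0.3578 -0.2535  0.215 ] t 2.2 open 0.08516281320720757
```

```bash
python3 -c "
from h import *
def c(n,x,y,w,h,f):
    return cv2.resize(load(n)['image'][y:y+h,x:x+w,::-1],(w*f,h*f),interpolation=cv2.INTER_CUBIC)
a=c('scene0',300,210,55,65,7);b=c('w1',290,165,80,91,5)
print(a.shape,b.shape);cv2.imwrite('pics/m1.png',np.hstack([a,b]))"
```

```text
(455, 385, 3) (455, 400, 3)
```

View pics/m1.png

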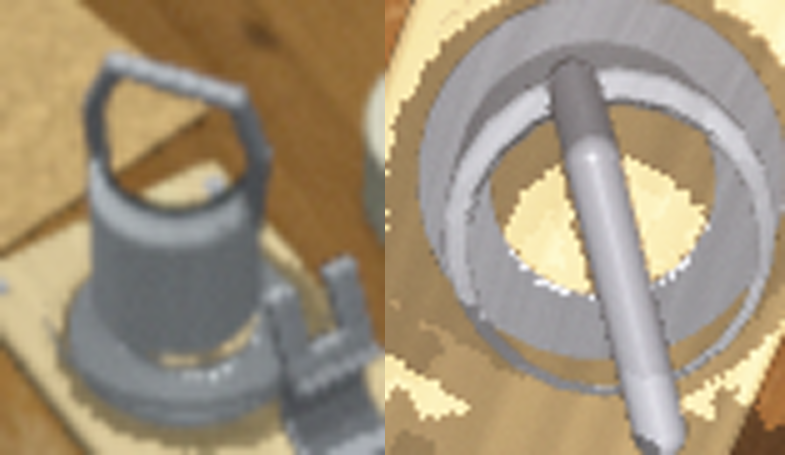

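Wrist and scene agree on the bail: bar from (331,195) to (343,240) in the wrist view, heading −51°. I'm descending to grip it.

```bash
python3 -c "
from h import *
plan(.608,-.022,.156,38.5)"
```

```text
offset [ -0.2  19.7 165.5] rot [ 0.     0.    -0.246] cur yaw 24.4 pos [ 0.5899 -0.03    0.3214] F [-0.3578 -0.2535  0.215 ] t 2.2 open 0.08516281320720757
```

```bash
python3 -m handwheel '[{"gripper":-1,"offset":[0,20,30],"rotation":[0,0,-0.12]},{"gripper":-1,"offset":[0,20,60],"rotation":[0,0,-0.246]},{"gripper":-1,"offset":[0,20,90],"rotation":[0,0,-0.246]},{"gripper":-1,"offset":[0,20,120],"rotation":[0,0,-0.246]},{"gripper":-1,"offset":[0,20,145],"rotation":[0,0,-0.246]},{"gripper":-1,"offset":[0,20,165],"rotation":[0,0,-0.246]},{"gripper":-1,"offset":[0,20,165],"rotation":[0,0,-0.246]},{"gripper":-1,"offset":[0,20,165],"rotation":[0,0,-0.246]}]' 60;  python3 -m handwheel '[{"gripper":1,"offset":[0,0,0],"rotation":[0,0,0]},{"gripper":1,"offset":[0,0,0],"rotation":[0,0,0]},{"gripper":1,"offset":[0,0,0],"rotation":[0,0,0]},{"gripper":1,"offset":[0,0,0],"rotation":[0,0,0]},{"gripper":1,"offset":[0,0,0],"rotation":[0,0,0]},{"gripper":1,"offset":[0,0,0],"rotation":[0,0,0]},{"gripper":1,"offset":[0,0,0],"rotation":[0,0,0]},{"gripper":1,"offset":[0,0,0],"rotation":[0,0,0]}]' 60; python3 -c "
from h import *
plan(.6131,.1419,.20,38.5)"
```

```text
t: 3.2
tool_pos: [0.6091, -0.0227, 0.1576]
tool_rot: [1.366, 2.827, 0.001]
contact_force: [-0.8, -0.1, 1.1]
opening: 0.0851
grip_force: 0.0
t: 4.2
tool_pos: [0.6084, -0.023, 0.1565]
tool_rot: [1.368, 2.828, -0.0]
contact_force: [-1.9, 0.4, 3.4]
opening: 0.0075
grip_force: 58.6
offset [126.3 106.  -43.5] rot [-0.     0.    -0.002] cur yaw 38.4 pos [ 0.6084 -0.023   0.1565] F [-1.8716  0.4243  3.3536] t 4.2 open 0.00748338415974671
```

```bash
python3 -m handwheel '[{"gripper":1,"offset":[0,0,-20],"rotation":[0,0,0]},{"gripper":1,"offset":[0,0,-40],"rotation":[0,0,0]},{"gripper":1,"offset":[20,17,-40],"rotation":[0,0,0]},{"gripper":1,"offset":[45,38,-40],"rotation":[0,0,0]},{"gripper":1,"offset":[75,63,-40],"rotation":[0,0,0]},{"gripper":1,"offset":[105,88,-40],"rotation":[0,0,0]},{"gripper":1,"offset":[126,106,-30],"rotation":[0,0,0]},{"gripper":1,"offset":[126,106,-20],"rotation":[0,0,0]}]'; python3 -c "
from h import *
plan(.6131,.1419,.1155,38.5)"
```

```text
t: 5.2
tool_pos: [0.6137, 0.1438, 0.1775]
tool_rot: [1.363, 2.829, 0.002]
contact_force: [-0.2, 0.3, -4.4]
opening: 0.0081
grip_force: 58.8
offset [-1.1 -1.8 62. ] rot [0.002 0.001 0.001] cur yaw 38.6 pos [0.6137 0.1438 0.1775] F [-0.2069  0.3465 -4.4255] t 5.2 open 0.008066214355798448
```

```bash
python3 -m handwheel '[{"gripper":1,"offset":[-1,-1,20],"rotation":[0,0,0]},{"gripper":1,"offset":[-1,-1,40],"rotation":[0,0,0]},{"gripper":1,"offset":[-1,-1,52],"rotation":[0,0,0]},{"gripper":1,"offset":[-1,-1,57],"rotation":[0,0,0]},{"gripper":1,"offset":[-1,-1,59],"rotation":[0,0,0]},{"gripper":1,"offset":[-1,-1,61],"rotation":[0,0,0]},{"gripper":1,"offset":[-1,-1,61],"rotation":[0,0,0]},{"gripper":1,"offset":[-1,-1,61],"rotation":[0,0,0]}]'; python3 -c "
from h import *
plan(.6131,.1419,.1155,38.5)"
```

```text
t: 6.2
tool_pos: [0.6134, 0.1404, 0.1158]
tool_rot: [1.367, 2.828, 0.001]
contact_force: [0.3, 1.0, -3.5]
opening: 0.0078
grip_force: 58.7
offset [1.4 0.7 0.3] rot [ 0.001  0.    -0.002] cur yaw 38.4 pos [0.6134 0.1404 0.1158] F [ 0.3444  0.9574 -3.5432] t 6.2 open 0.007813325943576005
```

Not yet in contact (force ≈ −weight); lower a little more, release, and rise.

```bash
python3 -m handwheel '[{"gripper":1,"offset":[0,0,1],"rotation":[0,0,0]},{"gripper":1,"offset":[0,0,2],"rotation":[0,0,0]},{"gripper":1,"offset":[0,0,2],"rotation":[0,0,0]},{"gripper":-1,"offset":[0,0,2],"rotation":[0,0,0]},{"gripper":-1,"offset":[0,0,2],"rotation":[0,0,0]},{"gripper":-1,"offset":[0,0,2],"rotation":[0,0,0]},{"gripper":-1,"offset":[0,0,2],"rotation":[0,0,0]},{"gripper":-1,"offset":[0,0,2],"rotation":[0,0,0]}]';  python3 -m handwheel '[{"gripper":-1,"offset":[0,0,-20],"rotation":[0,0,0]},{"gripper":-1,"offset":[0,0,-60],"rotation":[0,0,0]},{"gripper":-1,"offset":[0,0,-110],"rotation":[0,0,0]},{"gripper":-1,"offset":[0,0,-150],"rotation":[0,0,0]},{"gripper":-1,"offset":[0,0,-150],"rotation":[0,0,0]},{"gripper":-1,"offset":[0,0,-150],"rotation":[0,0,0]},{"gripper":-1,"offset":[0,0,-150],"rotation":[0,0,0]},{"gripper":-1,"offset":[0,0,-150],"rotation":[0,0,0]}]'; python3 -c "
from h import *
snap('wrist','w2');
plan(.5102,.3421,.2,38.5)"
```

```text
t: 7.2
tool_pos: [0.6131, 0.1403, 0.1132]
tool_rot: [-1.368, -2.828, 0.0]
contact_force: [-0.3, 0.6, -0.0]
opening: 0.085
grip_force: 0.0
t: 8.2
tool_pos: [0.6125, 0.1403, 0.2617]
tool_rot: [-1.367, -2.826, 0.002]
contact_force: [0.0, -0.0, -0.4]
opening: 0.0852
grip_force: 0.0
offset [221.7  45.2  62.1] rot [-0.002 -0.001 -0.002] cur yaw 38.4 pos [0.6126 0.1403 0.2619] F [ 0.1254  0.2962 -0.9155] t 8.25 open 0.0856749517213067
```

View pics/w2.png

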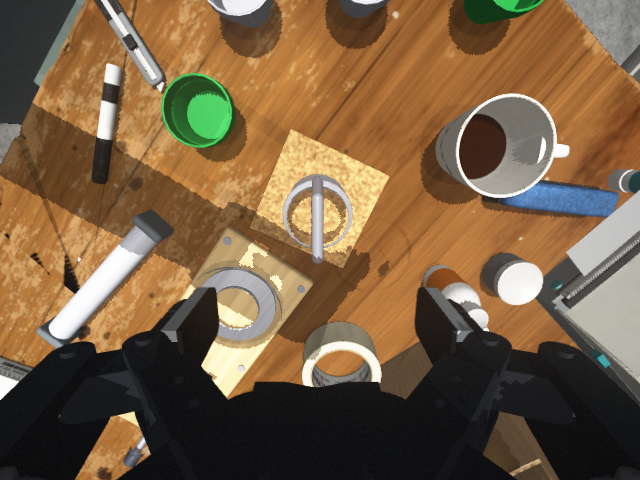

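Canister stands upright, its lid at (318,215) near the mat's middle; the stand is clear and both grey cups are at the top of the view. Go over to cup A.

```bash
python3 -m handwheel '[{"gripper":-1,"offset":[30,6,0],"rotation":[0,0,0.08]},{"gripper":-1,"offset":[70,14,0],"rotation":[0,0,0.2]},{"gripper":-1,"offset":[110,22,0],"rotation":[0,0,0.32]},{"gripper":-1,"offset":[150,30,0],"rotation":[0,0,0.44]},{"gripper":-1,"offset":[190,38,10],"rotation":[0,0,0.54]},{"gripper":-1,"offset":[222,45,20],"rotation":[0,0,0.62]},{"gripper":-1,"offset":[222,45,20],"rotation":[0,0,0.62]},{"gripper":-1,"offset":[222,45,20],"rotation":[0,0,0.62]}]'; python3 -c "
from h import *
d=load('w2')
print('canister',at(d,318,213,.095)); m=[at(d,u,v,.004) for u,v in [(292,129),(390,178),(343,268),(249,222)]];print(np.mean(m,0))
c=[at(d,u,v,.045) for u,v in [(204,303),(282,303),(242,267),(242,345)]];print('stand',c,np.mean(c,0))
snap('wrist','w3')
d=load('w3');print(proj(d,[.51,.342,.072]),proj(d,[.426,.266,.072]))
plan(.5102,.3421,.1,3)"
```

```text
t: 9.25
tool_pos: [0.5107, 0.3419, 0.2432]
tool_rot: [2.164, 2.277, -0.001]
contact_force: [0.4, 0.2, -0.8]
opening: 0.0856
grip_force: 0.0
canister [0.6098 0.1451 0.095 ]
[0.6126 0.143  0.004 ]
stand [array([ 0.5773, -0.0327,  0.045 ]), array([0.6502, 0.0257, 0.045 ]), array([0.5867, 0.0334, 0.045 ]), array([ 0.6457, -0.0512,  0.045 ])] [ 0.615  -0.0062  0.045 ]
[315.7893 217.0507] [230.1902 285.549 ]
offset [  0.6  -0.9 143.5] rot [ 0.     0.    -0.003] cur yaw 2.8 pos [0.5111 0.3416 0.2435] F [ 0.5487 -0.6825  1.4006] t 9.3 open 0.08553083362969188
```

View pics/w3.png

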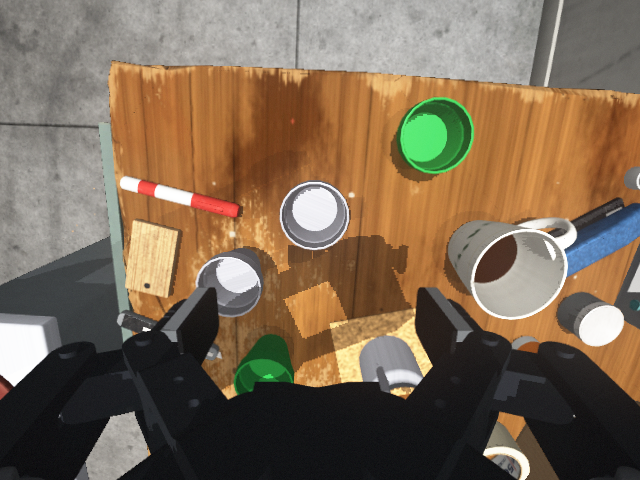

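```bash
python3 -c "
from h import *
d=load('w3');a=at(d,314.5,215.5,.072);print(a,at(d,230.5,285.5,.072));plan(a[0],a[1],.038,3)"
```

```text
[0.5087 0.3435 0.072 ] [0.4263 0.2661 0.072 ]
offset [  2.   -2.3 205.5] rot [ 0.     0.    -0.003] cur yaw 2.8 pos [0.5111 0.3416 0.2435] F [ 0.5487 -0.6825  1.4006] t 9.3 open 0.08553083362969188
```

```bash
python3 -m handwheel '[{"gripper":-1,"offset":[2,-2,50],"rotation":[0,0,0]},{"gripper":-1,"offset":[2,-2,100],"rotation":[0,0,0]},{"gripper":-1,"offset":[2,-2,140],"rotation":[0,0,0]},{"gripper":-1,"offset":[2,-2,170],"rotation":[0,0,0]},{"gripper":-1,"offset":[2,-2,190],"rotation":[0,0,0]},{"gripper":-1,"offset":[2,-2,205],"rotation":[0,0,0]},{"gripper":-1,"offset":[2,-2,205],"rotation":[0,0,0]},{"gripper":-1,"offset":[2,-2,205],"rotation":[0,0,0]}]'; python3 -m handwheel '[{"gripper":0.5,"offset":[0,0,0],"rotation":[0,0,0]},{"gripper":0.5,"offset":[0,0,0],"rotation":[0,0,0]},{"gripper":0.5,"offset":[0,0,0],"rotation":[0,0,0]},{"gripper":0.5,"offset":[0,0,0],"rotation":[0,0,0]},{"gripper":0.5,"offset":[0,0,0],"rotation":[0,0,0]},{"gripper":0.5,"offset":[0,0,0],"rotation":[0,0,0]},{"gripper":0.5,"offset":[0,0,-30],"rotation":[0,0,0]},{"gripper":0.5,"offset":[0,0,-60],"rotation":[0,0,0]}]' 40;  python3 -c "
from h import *
plan(.612,-.0236,.25,3)"
```

```text
t: 10.3
tool_pos: [0.5094, 0.3446, 0.0397]
tool_rot: [2.165, 2.276, 0.003]
contact_force: [0.4, -0.0, 0.2]
opening: 0.0854
grip_force: 0.0
t: 11.3
tool_pos: [0.508, 0.344, 0.0985]
tool_rot: [-2.165, -2.276, 0.002]
contact_force: [0.0, 0.2, -0.7]
opening: 0.0673
grip_force: 45.4
offset [-372.4   85.3 -151.4] rot [-0.001  0.001 -0.002] cur yaw 2.9 pos [0.508  0.344  0.0985] F [ 0.0068  0.159  -0.6561] t 11.3 open 0.0673179286914734
```

```bash
python3 -m handwheel '[{"gripper":0.5,"offset":[0,0,-50],"rotation":[0,0,0]},{"gripper":0.5,"offset":[0,0,-100],"rotation":[0,0,0]},{"gripper":0.5,"offset":[-40,9,-135],"rotation":[0,0,0]},{"gripper":0.5,"offset":[-85,20,-140],"rotation":[0,0,0]},{"gripper":0.5,"offset":[-135,31,-140],"rotation":[0,0,0]},{"gripper":0.5,"offset":[-185,42,-140],"rotation":[0,0,0]},{"gripper":0.5,"offset":[-235,54,-140],"rotation":[0,0,0]},{"gripper":0.5,"offset":[-280,64,-140],"rotation":[0,0,0]}]'; python3 -m handwheel '[{"gripper":0.5,"offset":[-40,10,0],"rotation":[0,0,0]},{"gripper":0.5,"offset":[-70,17,0],"rotation":[0,0,0]},{"gripper":0.5,"offset":[-92,21,0],"rotation":[0,0,0]},{"gripper":0.5,"offset":[-92,21,0],"rotation":[0,0,0]},{"gripper":0.5,"offset":[-92,21,0],"rotation":[0,0,0]},{"gripper":0.5,"offset":[-92,21,0],"rotation":[0,0,0]},{"gripper":0.5,"offset":[-92,21,0],"rotation":[0,0,0]},{"gripper":0.5,"offset":[-92,21,0],"rotation":[0,0,0]}]';  python3 -c "
from h import *
d=snap('scene','s4');e=snap('side','d4')
def c(n,x,y,w,h,f):
    return cv2.resize(load(n)['image'][y:y+h,x:x+w,::-1],(w*f,h*f),interpolation=cv2.INTER_CUBIC)
cv2.imwrite('pics/m4.png',np.hstack([c('s4',290,180,110,150,3),c('d4',275,180,110,150,3)]))
for k in (d,e): print([proj(k,[.612+.06*np.cos(t),-.0236+.06*np.sin(t),.045]).round(1) for t in (0,1.571,3.1416,4.712)])
plan(.612,-.0236,.088,3)"
```

```text
t: 12.3
tool_pos: [0.5865, 0.0659, 0.2383]
tool_rot: [2.165, 2.276, 0.0]
contact_force: [1.3, -0.3, -0.9]
opening: 0.0675
grip_force: 45.4
t: 13.3
tool_pos: [0.6119, -0.0226, 0.2384]
tool_rot: [2.164, 2.277, 0.0]
contact_force: [0.3, -0.7, -0.8]
opening: 0.0675
grip_force: 45.4
[array([342.9, 243.7]), array([315.4, 237.7]), array([307.1, 258.8]), array([335.3, 265.2])]
[array([292.2, 252. ]), array([308.4, 264.4]), array([330.4, 255.2]), array([313.8, 243.5])]
offset [ -0.7   0.  150.3] rot [ 0.    -0.    -0.002] cur yaw 2.9 pos [ 0.6119 -0.0229  0.2383] F [ 0.2925 -0.1341 -1.0481] t 13.4 open 0.06722695322238445
```

View pics/m4.png

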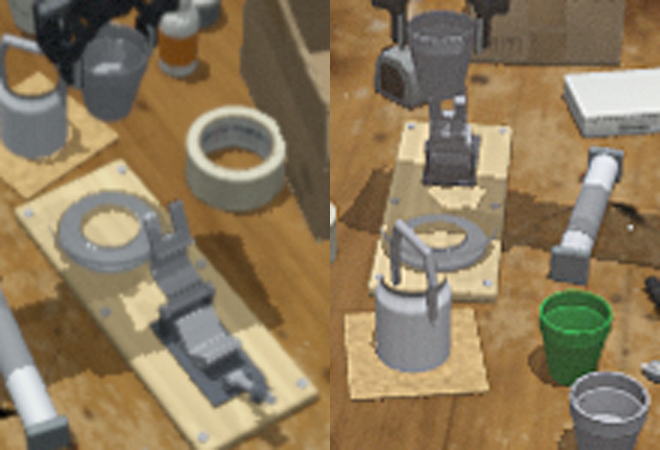

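```bash
python3 -c "
from h import *
t=np.linspace(0,2*np.pi,60)
psi=.055;bx=np.array([np.cos(psi),np.sin(psi),0]);by=np.array([-np.sin(psi),np.cos(psi),0]);c0=np.array([.617,-.1135,0])
ims=[]
for n,x,y,w,h,f in (('s4',298,225,60,60,6),('d4',285,230,60,60,6)):
    d=load(n);im=cv2.resize(d['image'][y:y+h,x:x+w,::-1],(w*f,h*f),interpolation=cv2.INTER_CUBIC)
    raw=im.copy()
    def dr(P,col): cv2.polylines(im,[np.int32([((proj(d,p)-[x,y]+.5)*f) for p in P])],True,col,1)
    c=c0+.09*by
    dr([c+.06*np.cos(a)*bx+.06*np.sin(a)*by+[0,0,.045] for a in t],(0,0,255))
    dr([c+.06*np.cos(a)*bx+.06*np.sin(a)*by+[0,0,.015] for a in t],(255,0,0))
    dr([c0+a*bx+b*by+[0,0,.015] for a,b in ((.065,.17),(-.065,.17),(-.065,-.17),(.065,-.17))],(0,255,0))
    ims.append(np.hstack([raw,im]))
cv2.imwrite('pics/m5.png',cv2.resize(np.vstack(ims),(600,600)))"
```

```text
(no output)
```

View pics/m5.png

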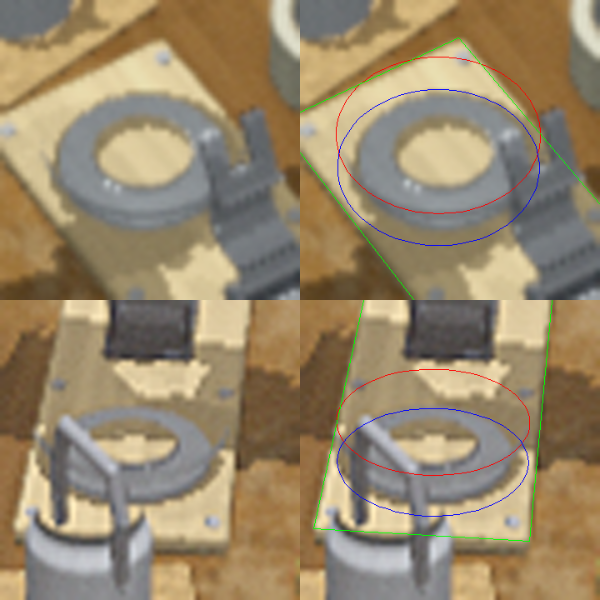

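```bash
python3 -c "
from h import *
S=load('s4');D=load('d4');W=load('w1')
print(tri([(S,327.4,256),(D,311,260)]),tri([(S,327.4,256),(D,311,260),(W,250/2.2+220,175/2.2+120)]))
for z in (.025,.045): print(at(S,327.4,256,z),at(D,311,260,z),at(W,250/2.2+220,175/2.2+120,z))
# canister on mat: body top rim/bottom in side m4
print('can mat', at(D,(413-330)/3+275,365/3+180,.004))
"
```

```text
[ 0.6154 -0.0258  0.0207] [ 0.6143 -0.0246  0.0207]
[ 0.6169 -0.0285  0.025 ] [ 0.6116 -0.0178  0.025 ] [ 0.6115 -0.0227  0.025 ]
[ 0.6087 -0.0428  0.045 ] [0.6075 0.0116 0.045 ] [ 0.6092 -0.0203  0.045 ]
can mat [0.6093 0.1644 0.004 ]
```

The ring on the board triangulates to (0.614,−0.025), which agrees with the stand position from the board corners, but its drawn height is lower than 45 mm. I'll lower the cup by feel.

```bash
python3 -m handwheel '[{"gripper":0.5,"offset":[0,1,40],"rotation":[0,0,0]},{"gripper":0.5,"offset":[0,1,80],"rotation":[0,0,0]},{"gripper":0.5,"offset":[0,1,115],"rotation":[0,0,0]},{"gripper":0.5,"offset":[0,1,140],"rotation":[0,0,0]},{"gripper":0.5,"offset":[0,1,150],"rotation":[0,0,0]},{"gripper":0.5,"offset":[0,1,152],"rotation":[0,0,0]},{"gripper":0.5,"offset":[0,1,152],"rotation":[0,0,0]},{"gripper":0.5,"offset":[0,1,152],"rotation":[0,0,0]}]'; python3 -m handwheel '[{"gripper":0.5,"offset":[0,0,1],"rotation":[0,0,0]},{"gripper":0.5,"offset":[0,0,2],"rotation":[0,0,0]},{"gripper":0.5,"offset":[0,0,3],"rotation":[0,0,0]},{"gripper":0.5,"offset":[0,0,4],"rotation":[0,0,0]},{"gripper":0.5,"offset":[0,0,5],"rotation":[0,0,0]},{"gripper":0.5,"offset":[0,0,5],"rotation":[0,0,0]},{"gripper":0.5,"offset":[0,0,5],"rotation":[0,0,0]},{"gripper":0.5,"offset":[0,0,5],"rotation":[0,0,0]}]'
```

```text
t: 14.4
tool_pos: [0.6138, -0.0232, 0.0878]
tool_rot: [2.164, 2.275, 0.002]
contact_force: [0.8, 0.3, -0.9]
opening: 0.0673
grip_force: 45.4
t: 15.4
tool_pos: [0.6135, -0.0233, 0.0852]
tool_rot: [2.165, 2.276, -0.001]
contact_force: [-8.9, 0.5, 16.1]
opening: 0.0674
grip_force: 46.9
```

Contact came where a 45 mm top predicts, so the stand is as specified. Release and rise, then go to cup B.

```bash
python3 -m handwheel '[{"gripper":0.5,"offset":[0,0,-2],"rotation":[0,0,0]},{"gripper":0.5,"offset":[0,0,-2],"rotation":[0,0,0]},{"gripper":-1,"offset":[0,0,-2],"rotation":[0,0,0]},{"gripper":-1,"offset":[0,0,-2],"rotation":[0,0,0]},{"gripper":-1,"offset":[0,0,-2],"rotation":[0,0,0]},{"gripper":-1,"offset":[0,0,-2],"rotation":[0,0,0]},{"gripper":-1,"offset":[0,0,-50],"rotation":[0,0,0]},{"gripper":-1,"offset":[0,0,-100],"rotation":[0,0,0]}]';python3 -m handwheel '[{"gripper":-1,"offset":[0,0,-50],"rotation":[0,0,0]},{"gripper":-1,"offset":[0,0,-70],"rotation":[0,0,0]},{"gripper":-1,"offset":[0,0,-70],"rotation":[0,0,0]},{"gripper":-1,"offset":[0,0,-70],"rotation":[0,0,0]},{"gripper":-1,"offset":[0,0,-70],"rotation":[0,0,0]},{"gripper":-1,"offset":[0,0,-70],"rotation":[0,0,0]},{"gripper":-1,"offset":[0,0,-70],"rotation":[0,0,0]},{"gripper":-1,"offset":[0,0,-70],"rotation":[0,0,0]}]'; python3 -c "
from h import *
snap('wrist','w6');S=snap('scene','s6')
plan(.4263,.2661,.25,3)"
```

```text
t: 16.4
tool_pos: [0.6121, -0.0229, 0.1812]
tool_rot: [-2.164, -2.275, 0.002]
contact_force: [0.1, 0.1, 1.2]
opening: 0.0853
grip_force: 0.0
t: 17.4
tool_pos: [0.6129, -0.0231, 0.2512]
tool_rot: [-2.165, -2.276, 0.0]
contact_force: [-0.0, 0.7, 0.8]
opening: 0.0853
grip_force: 0.0
offset [ 298.1 -172.     1.3] rot [ 0.     0.    -0.002] cur yaw 2.9 pos [ 0.6129 -0.0231  0.2514] F [-0.5935 -0.1861 -0.4652] t 17.5 open 0.08523355989210558
```

View pics/w6.png

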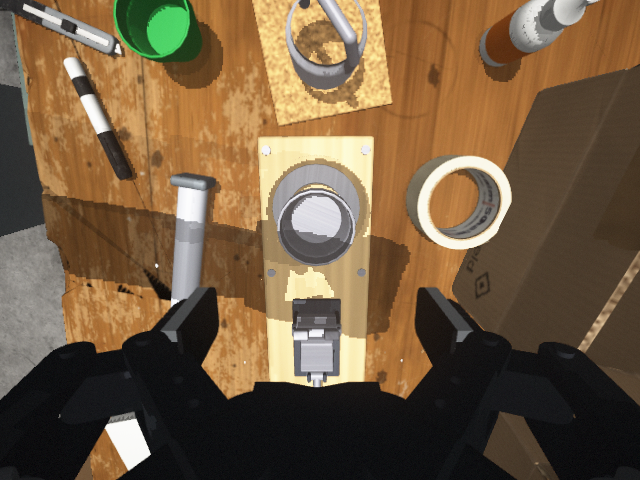

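Cup 1 stands upright on the stand, its rim centre at (316,227). Next is cup B; I'll check by picture difference that it and the tube haven't been knocked.

```bash
cat >> h.py <<'E'
def changed(a,b,P,r=14):
    A,B=load(a),load(b); u,v=proj(A,P).astype(int)
    s=np.s_[v-r:v+r,u-r:u+r]; return np.abs(A['image'][s].astype(int)-B['image'][s]).mean().round(1)
E
python3 -c "
from h import *
W=load('w6');print(at(W,316,227,.117))
for P in ([.4263,.2661,.05],[.428,.016,.02],[.405,-.187,.02],[.417,-.085,.02]): print(changed('scene0','s6',P))
"
python3 -m handwheel '[{"gripper":-1,"offset":[45,-25,0],"rotation":[0,0,0]},{"gripper":-1,"offset":[95,-54,0],"rotation":[0,0,0]},{"gripper":-1,"offset":[145,-83,0],"rotation":[0,0,0]},{"gripper":-1,"offset":[195,-112,0],"rotation":[0,0,0]},{"gripper":-1,"offset":[240,-139,0],"rotation":[0,0,0]},{"gripper":-1,"offset":[275,-159,0],"rotation":[0,0,0]},{"gripper":-1,"offset":[298,-172,0],"rotation":[0,0,0]},{"gripper":-1,"offset":[298,-172,0],"rotation":[0,0,0]}]'; python3 -c "
from h import *
d=snap('wrist','w7');S=snap('scene','s7')
print(changed('scene0','s7',[.4263,.2661,.05]))
print(proj(d,[.4263,.2661,.072]))
g=cv2.medianBlur(cv2.cvtColor(d['image'],cv2.COLOR_RGB2GRAY),5)
c=cv2.HoughCircles(g,cv2.HOUGH_GRADIENT,1.2,30,param1=120,param2=30,minRadius=28,maxRadius=50)
print(c)
plan(.4263,.2661,.038,3)"
```

```text
[ 0.6125 -0.0237  0.117 ]
7.5
29.2
48.8
68.8
t: 18.5
tool_pos: [0.4255, 0.2671, 0.2516]
tool_rot: [2.162, 2.279, 0.001]
contact_force: [-0.1, -0.5, 0.3]
opening: 0.0853
grip_force: 0.0
4.8
[317.1886 216.5644]
[[[313.8  217.8   30.76]
  [539.4   60.6   38.56]
  [604.2  213.    35.92]
  [341.4  319.8   30.76]]]
offset [  0.5  -0.3 213.4] rot [ 0.001  0.    -0.002] cur yaw 2.9 pos [0.4265 0.2657 0.2514] F [-0.7463 -0.3339 -0.1986] t 18.6 open 0.08510378915783609
```

```bash
python3 -m handwheel '[{"gripper":-1,"offset":[0,-1,50],"rotation":[0,0,0]},{"gripper":-1,"offset":[0,-1,100],"rotation":[0,0,0]},{"gripper":-1,"offset":[0,-1,145],"rotation":[0,0,0]},{"gripper":-1,"offset":[0,-1,175],"rotation":[0,0,0]},{"gripper":-1,"offset":[0,-1,197],"rotation":[0,0,0]},{"gripper":-1,"offset":[0,-1,213],"rotation":[0,0,0]},{"gripper":-1,"offset":[0,-1,213],"rotation":[0,0,0]},{"gripper":-1,"offset":[0,-1,213],"rotation":[0,0,0]}]'; python3 -m handwheel '[{"gripper":0.5,"offset":[0,0,0],"rotation":[0,0,0]},{"gripper":0.5,"offset":[0,0,0],"rotation":[0,0,0]},{"gripper":0.5,"offset":[0,0,0],"rotation":[0,0,0]},{"gripper":0.5,"offset":[0,0,0],"rotation":[0,0,0]},{"gripper":0.5,"offset":[0,0,0],"rotation":[0,0,0]},{"gripper":0.5,"offset":[0,0,0],"rotation":[0,0,0]},{"gripper":0.5,"offset":[0,0,-50],"rotation":[0,0,0]},{"gripper":0.5,"offset":[0,0,-100],"rotation":[0,0,0]}]' 40; python3 -m handwheel '[{"gripper":0.5,"offset":[0,0,-50],"rotation":[0,0,0]},{"gripper":0.5,"offset":[0,0,-110],"rotation":[0,0,0]},{"gripper":0.5,"offset":[0,0,-110],"rotation":[0,0,0]},{"gripper":0.5,"offset":[0,0,-110],"rotation":[0,0,0]},{"gripper":0.5,"offset":[0,0,-110],"rotation":[0,0,0]},{"gripper":0.5,"offset":[0,0,-110],"rotation":[0,0,0]},{"gripper":0.5,"offset":[0,0,-110],"rotation":[0,0,0]},{"gripper":0.5,"offset":[0,0,-110],"rotation":[0,0,0]}]'; python3 -c "
from h import *
plan(.6125,-.0237,.26,3)"
```

```text
t: 19.6
tool_pos: [0.4262, 0.266, 0.0394]
tool_rot: [2.165, 2.275, 0.003]
contact_force: [0.5, -0.7, 0.2]
opening: 0.0852
grip_force: 0.0
t: 20.6
tool_pos: [0.4248, 0.2658, 0.1394]
tool_rot: [-2.165, -2.276, 0.001]
contact_force: [0.8, 0.5, -0.7]
opening: 0.0676
grip_force: 45.7
t: 21.6
tool_pos: [0.4251, 0.2659, 0.2479]
tool_rot: [-2.165, -2.276, 0.001]
contact_force: [-0.2, 0.6, -0.9]
opening: 0.0676
grip_force: 45.7
offset [-298.6  172.7  -12.1] rot [-0.001  0.    -0.002] cur yaw 2.9 pos [0.4251 0.2659 0.2479] F [-0.1746  0.5749 -0.8913] t 21.6 open 0.06760589100674978
```

```bash
python3 -m handwheel '[{"gripper":0.5,"offset":[-40,23,-12],"rotation":[0,0,0]},{"gripper":0.5,"offset":[-90,52,-12],"rotation":[0,0,0]},{"gripper":0.5,"offset":[-140,81,-12],"rotation":[0,0,0]},{"gripper":0.5,"offset":[-190,110,-12],"rotation":[0,0,0]},{"gripper":0.5,"offset":[-235,136,-12],"rotation":[0,0,0]},{"gripper":0.5,"offset":[-275,159,-12],"rotation":[0,0,0]},{"gripper":0.5,"offset":[-298,172,-12],"rotation":[0,0,0]},{"gripper":0.5,"offset":[-298,172,-12],"rotation":[0,0,0]}]'; python3 -c "
from h import *
d=snap('wrist','w8');plan(.6125,-.0237,.118,3)
g=cv2.medianBlur(cv2.cvtColor(d['image'],cv2.COLOR_RGB2GRAY),5)
print(proj(d,[.6125,-.0237,.26+.034]))
print(cv2.HoughCircles(g,cv2.HOUGH_GRADIENT,1.2,30,param1=120,param2=30,minRadius=38,maxRadius=80))"
```

```text
t: 22.6
tool_pos: [0.6123, -0.0241, 0.2599]
tool_rot: [-2.167, -2.274, 0.0]
contact_force: [-0.7, 1.0, -1.0]
opening: 0.0676
grip_force: 45.7
offset [ -0.9   0.8 142. ] rot [-0.001 -0.001 -0.003] cur yaw 2.8 pos [ 0.6118 -0.023   0.26  ] F [-0.1669  0.2034 -1.6276] t 22.65 open 0.06763012344059187
[316.7167 332.3032]
[[[312.6  283.8   50.12]
  [318.6  209.4   51.32]
  [457.8  196.2   39.08]
  [301.8  330.6   74.  ]
  [334.2  328.2   65.84]
  [333.    30.6   47.84]
  [305.4   43.8   41.96]
  [202.2  120.6   63.44]
  [ 77.4  102.6   58.04]]]
```

```bash
python3 -m handwheel '[{"gripper":0.5,"offset":[0,0,40],"rotation":[0,0,0]},{"gripper":0.5,"offset":[0,0,70],"rotation":[0,0,0]},{"gripper":0.5,"offset":[0,0,95],"rotation":[0,0,0]},{"gripper":0.5,"offset":[0,0,115],"rotation":[0,0,0]},{"gripper":0.5,"offset":[0,0,130],"rotation":[0,0,0]},{"gripper":0.5,"offset":[0,0,139],"rotation":[0,0,0]},{"gripper":0.5,"offset":[0,0,141],"rotation":[0,0,0]},{"gripper":0.5,"offset":[0,0,141],"rotation":[0,0,0]}]'; python3 -m handwheel '[{"gripper":0.5,"offset":[0,0,1],"rotation":[0,0,0]},{"gripper":0.5,"offset":[0,0,2],"rotation":[0,0,0]},{"gripper":0.5,"offset":[0,0,3],"rotation":[0,0,0]},{"gripper":0.5,"offset":[0,0,4],"rotation":[0,0,0]},{"gripper":0.5,"offset":[0,0,4],"rotation":[0,0,0]},{"gripper":0.5,"offset":[0,0,4],"rotation":[0,0,0]},{"gripper":0.5,"offset":[0,0,4],"rotation":[0,0,0]},{"gripper":0.5,"offset":[0,0,4],"rotation":[0,0,0]}]'
```

```text
t: 23.65
tool_pos: [0.6124, -0.0232, 0.12]
tool_rot: [2.165, 2.275, 0.001]
contact_force: [0.2, -0.5, -1.8]
opening: 0.0672
grip_force: 45.7
t: 24.65
tool_pos: [0.612, -0.0231, 0.1154]
tool_rot: [2.165, 2.276, 0.0]
contact_force: [0.9, 0.4, 0.3]
opening: 0.0675
grip_force: 45.7
```

```bash
python3 -m handwheel '[{"gripper":0.5,"offset":[0,0,1],"rotation":[0,0,0]},{"gripper":0.5,"offset":[0,0,1.5],"rotation":[0,0,0]},{"gripper":0.5,"offset":[0,0,2],"rotation":[0,0,0]},{"gripper":0.5,"offset":[0,0,2],"rotation":[0,0,0]},{"gripper":0.5,"offset":[0,0,2],"rotation":[0,0,0]},{"gripper":0.5,"offset":[0,0,2],"rotation":[0,0,0]},{"gripper":0.5,"offset":[0,0,2],"rotation":[0,0,0]},{"gripper":0.5,"offset":[0,0,2],"rotation":[0,0,0]}]'
```

```text
t: 25.65
tool_pos: [0.6122, -0.0233, 0.1152]
tool_rot: [2.165, 2.276, 0.0]
contact_force: [-3.7, -0.1, 8.0]
opening: 0.0674
grip_force: 46.4
```

```bash
python3 -m handwheel '[{"gripper":-1,"offset":[0,0,-1],"rotation":[0,0,0]},{"gripper":-1,"offset":[0,0,-1],"rotation":[0,0,0]},{"gripper":-1,"offset":[0,0,-1],"rotation":[0,0,0]},{"gripper":-1,"offset":[0,0,-1],"rotation":[0,0,0]},{"gripper":-1,"offset":[0,0,-40],"rotation":[0,0,0]},{"gripper":-1,"offset":[0,0,-90],"rotation":[0,0,0]},{"gripper":-1,"offset":[0,0,-140],"rotation":[0,0,0]},{"gripper":-1,"offset":[0,0,-140],"rotation":[0,0,0]}]'; python3 -c "
from h import *
plan(.4165,-.085,.25,-6.35)"
```

```text
t: 26.65
tool_pos: [0.6146, -0.0235, 0.2598]
tool_rot: [2.159, 2.27, 0.01]
contact_force: [-0.2, -0.6, 0.9]
opening: 0.0855
grip_force: 0.0
offset [ -51.5 -201.1    7.8] rot [0.011 0.001 0.161] cur yaw 2.9 pos [ 0.6146 -0.0235  0.2598] F [-0.2489 -0.5617  0.8969] t 26.65 open 0.08553359793593134
```

```bash
python3 -m handwheel '[{"gripper":-1,"offset":[-10,-35,0],"rotation":[0,0,0.03]},{"gripper":-1,"offset":[-20,-80,0],"rotation":[0,0,0.06]},{"gripper":-1,"offset":[-30,-125,0],"rotation":[0,0,0.1]},{"gripper":-1,"offset":[-42,-165,0],"rotation":[0,0,0.13]},{"gripper":-1,"offset":[-51,-200,0],"rotation":[0,0,0.16]},{"gripper":-1,"offset":[-51,-200,0],"rotation":[0,0,0.16]},{"gripper":-1,"offset":[-51,-200,0],"rotation":[0,0,0.16]},{"gripper":-1,"offset":[-51,-200,0],"rotation":[0,0,0.16]}]'; python3 -c "
from h import *
d=snap('wrist','w9');S=snap('scene','s9');D=snap('side','d9')
def c(n,x,y,w,h,f):
    return cv2.resize(load(n)['image'][y:y+h,x:x+w,::-1],(w*f,h*f),interpolation=cv2.INTER_CUBIC)
top=cv2.resize(d['image'][0:400,:,::-1],(640,400))
b=np.hstack([c('d9',270,200,106,66,3),c('s9',290,190,107,66,3)])
cv2.imwrite('pics/m9.png',np.vstack([d['image'][:400,:,::-1],cv2.resize(b,(640,200))]))
plan(.4165,-.085,.25,-6.35)"
```

```text
t: 27.65
tool_pos: [0.4152, -0.0838, 0.2529]
tool_rot: [-2.339, -2.096, 0.0]
contact_force: [0.2, 0.0, 0.6]
opening: 0.085
grip_force: 0.0
offset [-1.   1.5  3.1] rot [-0.001 -0.     0.002] cur yaw -6.3 pos [ 0.4151 -0.0838  0.2531] F [ 0.6389 -0.4763 -0.5422] t 27.8 open 0.08519828916558031
```

View pics/m9.png

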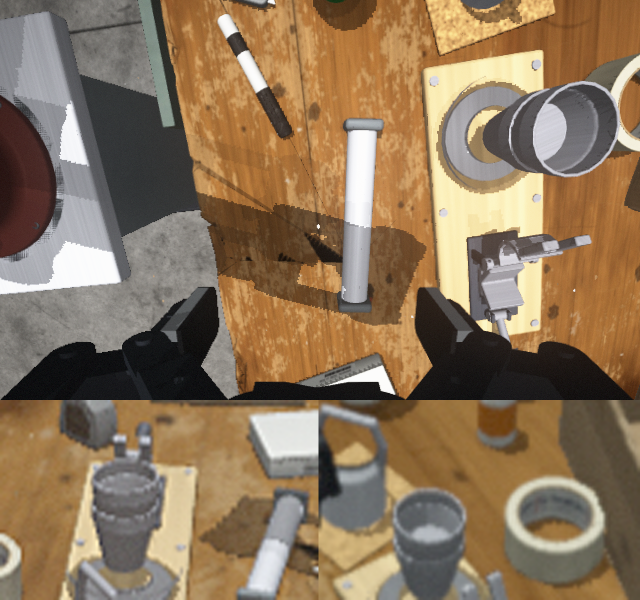

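Both cups are nested upright on the stand. The tube was knocked aside: its caps are now at (364,126) and (355,303).

```bash
python3 -c "
from h import *
d=load('w9')
a,b=at(d,364,126,.027),at(d,355,303,.027);print(a,b,np.linalg.norm(a-b),(a+b)/2)
an=np.degrees(np.arctan2(*(a-b)[[1,0]]));print(an)
c=[at(d,u,v,.015) for u,v in [(424,66),(543,50)]];print('board top corners',c,np.degrees(np.arctan2(*(c[1]-c[0])[[1,0]])))
print('model', [proj(d,np.array([.617,-.1135,.015])+np.array([[.9985,-.055,0],[.055,.9985,0],[0,0,1]])@[x,y,0]) for x,y in ((-.065,.17),(.065,.17),(.065,-.17),(-.065,-.17))])
m=(a+b)/2;plan(m[0],m[1],.003,an-90)"
```

```text
[ 0.4745 -0.0025  0.027 ] [ 0.4489 -0.2064  0.027 ] 0.20547017112121896 [ 0.4617 -0.1045  0.027 ]
82.8480485769736
board top corners [array([0.5437, 0.0519, 0.015 ]), array([0.6704, 0.0559, 0.015 ])] 1.8064529658976007
model [array([423.0929,  65.2697]), array([545.1415,  45.74  ]), array([541.8002, 330.1381]), array([443.7087, 345.3027])]
offset [-15.5  48.7 250.1] rot [-0.001 -0.     0.016] cur yaw -6.3 pos [ 0.4151 -0.0838  0.2531] F [ 0.6389 -0.4763 -0.5422] t 27.8 open 0.08519828916558031
```

```bash
python3 -c "
from h import *
plan(.4617-.052*.1246,-.1045-.052*.9922,.005,-7.15)"
```

```text
offset [-67.5  47.9 248. ] rot [-0.001 -0.     0.016] cur yaw -6.3 pos [ 0.4151 -0.0838  0.2531] F [ 0.6389 -0.4763 -0.5422] t 27.8 open 0.08519828916558031
```

```bash
python3 -m handwheel '[{"gripper":-1,"offset":[-34,24,40],"rotation":[0,0,0]},{"gripper":-1,"offset":[-67,48,80],"rotation":[0,0,0.016]},{"gripper":-1,"offset":[-67,48,130],"rotation":[0,0,0.016]},{"gripper":-1,"offset":[-67,48,170],"rotation":[0,0,0.016]},{"gripper":-1,"offset":[-67,48,205],"rotation":[0,0,0.016]},{"gripper":-1,"offset":[-67,48,230],"rotation":[0,0,0.016]},{"gripper":-1,"offset":[-67,48,246],"rotation":[0,0,0.016]},{"gripper":-1,"offset":[-67,48,246],"rotation":[0,0,0.016]}]'; python3 -m handwheel '[{"gripper":1,"offset":[0,0,1],"rotation":[0,0,0]},{"gripper":1,"offset":[0,0,1],"rotation":[0,0,0]},{"gripper":1,"offset":[0,0,1],"rotation":[0,0,0]},{"gripper":1,"offset":[0,0,1],"rotation":[0,0,0]},{"gripper":1,"offset":[0,0,1],"rotation":[0,0,0]},{"gripper":1,"offset":[0,0,1],"rotation":[0,0,0]},{"gripper":1,"offset":[0,0,1],"rotation":[0,0,0]},{"gripper":1,"offset":[0,0,1],"rotation":[0,0,0]}]' 80; python3 -c "
from h import *
plan(.46,-.15,.2)"
```

```text
t: 28.8
tool_pos: [0.4545, -0.1554, 0.0062]
tool_rot: [-2.355, -2.076, 0.001]
contact_force: [-0.7, -0.1, 0.6]
opening: 0.0854
grip_force: 0.0
t: 29.8
tool_pos: [0.456, -0.1564, 0.0076]
tool_rot: [2.355, 2.076, 0.001]
contact_force: [-0.8, -0.2, 4.8]
opening: 0.0293
grip_force: 79.6
offset [   6.7    3.5 -192.4] rot [ 0.002  0.001 -0.   ] cur yaw -7.2 pos [ 0.456  -0.1564  0.0076] F [-0.7926 -0.1883  4.8021] t 29.8 open 0.029346881119261786
```

```bash
python3 -m handwheel '[{"gripper":1,"offset":[0,0,-30],"rotation":[0,0,0]},{"gripper":1,"offset":[0,0,-70],"rotation":[0,0,0]},{"gripper":1,"offset":[0,0,-120],"rotation":[0,0,0]},{"gripper":1,"offset":[0,0,-160],"rotation":[0,0,0.12]},{"gripper":1,"offset":[0,0,-180],"rotation":[0,0,0.28]},{"gripper":1,"offset":[0,0,-180],"rotation":[0,0,0.46]},{"gripper":1,"offset":[0,0,-180],"rotation":[0,0,0.62]},{"gripper":1,"offset":[0,0,-180],"rotation":[0,0,0.75]}]'; python3 -c "
from h import *
plan(.5693,-.1963,.19,-86.85)"
```

```text
t: 30.8
tool_pos: [0.4545, -0.1557, 0.1856]
tool_rot: [-2.956, -1.063, 0.001]
contact_force: [0.3, 0.4, -1.6]
opening: 0.0296
grip_force: 79.5
offset [ 62.6 104.4  -4.6] rot [-0.001  0.001  0.635] cur yaw -50.4 pos [ 0.4545 -0.1557  0.1856] F [ 0.3139  0.3685 -1.6161] t 30.8 open 0.029556216603996183
```

```bash
python3 -m handwheel '[{"gripper":1,"offset":[5,8,0],"rotation":[0,0,0.12]},{"gripper":1,"offset":[14,24,0],"rotation":[0,0,0.26]},{"gripper":1,"offset":[26,44,0],"rotation":[0,0,0.4]},{"gripper":1,"offset":[40,66,0],"rotation":[0,0,0.52]},{"gripper":1,"offset":[52,88,0],"rotation":[0,0,0.6]},{"gripper":1,"offset":[62,104,0],"rotation":[0,0,0.635]},{"gripper":1,"offset":[62,104,0],"rotation":[0,0,0.635]},{"gripper":1,"offset":[62,104,0],"rotation":[0,0,0.635]}]'; python3 -c "
from h import *
plan(.5693,-.1963,.06,-86.85)
snap('wrist','w10');snap('scene','s10');snap('side','d10')
S=load('s10')
def c(n,x,y,w,h,f):
    return cv2.resize(load(n)['image'][y:y+h,x:x+w,::-1],(w*f,h*f),interpolation=cv2.INTER_CUBIC)
"
```

```text
t: 31.8
tool_pos: [0.5685, -0.1957, 0.1856]
tool_rot: [-3.139, -0.095, 0.003]
contact_force: [-0.4, -0.5, -0.3]
opening: 0.0298
grip_force: 79.5
offset [  1.    0.7 125.6] rot [-0.001  0.002  0.005] cur yaw -86.5 pos [ 0.5685 -0.1957  0.1856] F [-0.3511 -0.4583 -0.3073] t 31.8 open 0.029766548918627504
```

```bash
python3 -m handwheel '[{"gripper":1,"offset":[1,1,30],"rotation":[0,0,0]},{"gripper":1,"offset":[1,1,60],"rotation":[0,0,0]},{"gripper":1,"offset":[1,1,90],"rotation":[0,0,0]},{"gripper":1,"offset":[1,1,110],"rotation":[0,0,0]},{"gripper":1,"offset":[1,1,122],"rotation":[0,0,0]},{"gripper":1,"offset":[1,1,128],"rotation":[0,0,0]},{"gripper":1,"offset":[1,1,130],"rotation":[0,0,0]},{"gripper":1,"offset":[1,1,130],"rotation":[0,0,0]}]';  python3 -m handwheel '[{"gripper":1,"offset":[0,0,3],"rotation":[0,0,0]},{"gripper":1,"offset":[0,0,6],"rotation":[0,0,0]},{"gripper":1,"offset":[0,0,9],"rotation":[0,0,0]},{"gripper":1,"offset":[0,0,11],"rotation":[0,0,0]},{"gripper":1,"offset":[0,0,13],"rotation":[0,0,0]},{"gripper":1,"offset":[0,0,13],"rotation":[0,0,0]},{"gripper":1,"offset":[0,0,13],"rotation":[0,0,0]},{"gripper":1,"offset":[0,0,13],"rotation":[0,0,0]}]' 
```

```text
t: 32.95
tool_pos: [0.5709, -0.1973, 0.0571]
tool_rot: [3.139, 0.094, 0.002]
contact_force: [0.6, 0.8, -1.5]
opening: 0.0297
grip_force: 79.4
t: 33.95
tool_pos: [0.5704, -0.1971, 0.0435]
tool_rot: [3.14, 0.094, 0.0]
contact_force: [0.8, 0.2, -1.3]
opening: 0.0296
grip_force: 79.4
```

```bash
python3 -m handwheel '[{"gripper":1,"offset":[0,0,1],"rotation":[0,0,0]},{"gripper":1,"offset":[0,0,2],"rotation":[0,0,0]},{"gripper":1,"offset":[0,0,3],"rotation":[0,0,0]},{"gripper":1,"offset":[0,0,4],"rotation":[0,0,0]},{"gripper":1,"offset":[0,0,5],"rotation":[0,0,0]},{"gripper":1,"offset":[0,0,5],"rotation":[0,0,0]},{"gripper":1,"offset":[0,0,5],"rotation":[0,0,0]},{"gripper":1,"offset":[0,0,5],"rotation":[0,0,0]}]' 
```

```text
t: 34.95
tool_pos: [0.5709, -0.1977, 0.0391]
tool_rot: [3.139, 0.094, 0.002]
contact_force: [-1.6, -3.7, 6.0]
opening: 0.0298
grip_force: 79.9
```

```bash
python3 -m handwheel '[{"gripper":0,"offset":[0,0,-1],"rotation":[0,0,0]},{"gripper":0,"offset":[0,0,-1],"rotation":[0,0,0]},{"gripper":0,"offset":[0,0,-1],"rotation":[0,0,0]},{"gripper":0,"offset":[0,0,-1],"rotation":[0,0,0]},{"gripper":0,"offset":[0,0,-30],"rotation":[0,0,0]},{"gripper":0,"offset":[0,0,-80],"rotation":[0,0,0]},{"gripper":0,"offset":[0,0,-130],"rotation":[0,0,0]},{"gripper":0,"offset":[0,0,-170],"rotation":[0,0,0]}]'; python3 -m handwheel '[{"gripper":1,"offset":[-20,0,0],"rotation":[0,0,0]},{"gripper":1,"offset":[-60,0,0],"rotation":[0,0,0]},{"gripper":1,"offset":[-90,0,0],"rotation":[0,0,0]},{"gripper":1,"offset":[-90,0,0],"rotation":[0,0,0]},{"gripper":1,"offset":[-90,0,0],"rotation":[0,0,0]},{"gripper":1,"offset":[-90,0,0],"rotation":[0,0,0]},{"gripper":1,"offset":[-90,0,0],"rotation":[0,0,0]},{"gripper":1,"offset":[-90,0,0],"rotation":[0,0,0]}]'; python3 -c "
from h import *
S=snap('scene','s11');D=snap('side','d11');W=snap('wrist','w11')
a=load('scene0');b=load('side0');E=tri([(a,344.7,248.7),(b,314,211.7)]);print('strap end',E)
w=load('w9');H=np.array([.6194,-.1575,.056])
for th in (1.57,1.8,2.0,2.15):
    P=[H+[x+.0,0,0]+.097*np.cos(th)*np.array([.055,-.9985,0])+[0,0,.097*np.sin(th)] for x in (-.017,.017)]
    print(th,[proj(k,p).round(0) for k in (a,b,w) for p in P])
def c(n,x,y,w,h,f):
    return cv2.resize(load(n)['image'][y:y+h,x:x+w,::-1],(w*f,h*f),interpolation=cv2.INTER_CUBIC)
cv2.imwrite('pics/m11.png',np.vstack([np.hstack([c('s11',300,220,100,110,3),c('d11',270,185,100,110,3),]),cv2.resize(W['image'][:,:,::-1],(600,450))[:270]]))
"
```

```text
t: 35.95
tool_pos: [0.5707, -0.1971, 0.2108]
tool_rot: [3.139, 0.094, 0.003]
contact_force: [0.6, -0.2, 0.4]
opening: 0.0426
grip_force: 0.0
t: 36.95
tool_pos: [0.4808, -0.2024, 0.2082]
tool_rot: [-3.14, -0.094, 0.0]
contact_force: [-0.4, -0.6, 0.2]
opening: 0.0
grip_force: 0.0
strap end [ 0.619  -0.1151  0.1446]
1.57 [array([347., 260.]), array([358., 255.]), array([320., 203.]), array([310., 202.]), array([555., 300.]), array([595., 295.])]
1.8 [array([342., 255.]), array([353., 251.]), array([320., 207.]), array([309., 206.]), array([554., 274.]), array([595., 269.])]
2.0 [array([338., 252.]), array([349., 248.]), array([319., 212.]), array([309., 211.]), array([549., 250.]), array([590., 245.])]
2.15 [array([336., 251.]), array([346., 246.]), array([319., 215.]), array([308., 215.]), array([544., 233.]), array([584., 228.])]
```

```bash
python3 -c "
from h import *
plan(.6154,-.0856,.208,-86.85)"
```

```text
offset [ 141.5 -108.5    0.2] rot [-0.     0.     0.005] cur yaw -86.6 pos [ 0.4806 -0.2024  0.2082] F [-0.1539 -0.9607  0.7418] t 37.1 open -6.995849764698648e-05
```

View pics/m11.png

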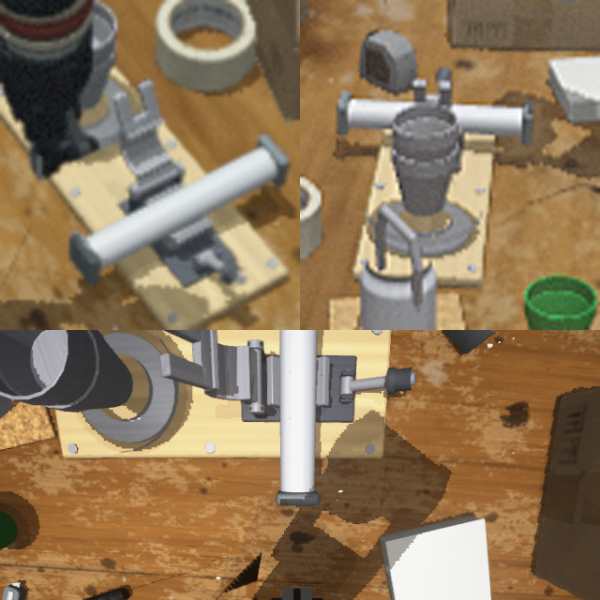

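The tube lies in the saddle across the coupler with about equal overhang on each side; the strap leans back and the bolt is out. Now bring the shut fingers behind the strap.

```bash
python3 -m handwheel '[{"gripper":1,"offset":[30,-23,0],"rotation":[0,0,0]},{"gripper":1,"offset":[70,-54,0],"rotation":[0,0,0.005]},{"gripper":1,"offset":[110,-85,0],"rotation":[0,0,0.005]},{"gripper":1,"offset":[141,-108,0],"rotation":[0,0,0.005]},{"gripper":1,"offset":[141,-108,0],"rotation":[0,0,0.005]},{"gripper":1,"offset":[141,-108,30],"rotation":[0,0,0.005]},{"gripper":1,"offset":[141,-108,60],"rotation":[0,0,0.005]},{"gripper":1,"offset":[141,-108,88],"rotation":[0,0,0.005]}]'; python3 -c "
from h import *
plan(.6154,-.0856,.12,-86.85)"
```

```text
t: 38.1
tool_pos: [0.614, -0.0869, 0.1193]
tool_rot: [3.14, 0.085, -0.001]
contact_force: [0.8, 0.4, -0.7]
opening: -0.0
grip_force: 0.0
offset [ 1.5 -1.2 -0.7] rot [ 0.     0.001 -0.001] cur yaw -86.9 pos [ 0.614  -0.0869  0.1193] F [ 0.7674  0.3592 -0.706 ] t 38.1 open -3.8265149230798285e-05
```

```bash
python3 -m handwheel '[{"gripper":1,"offset":[1,12,-1],"rotation":[0,0,0]},{"gripper":1,"offset":[1,24,-1],"rotation":[0,0,0]},{"gripper":1,"offset":[1,36,-1],"rotation":[0,0,0]},{"gripper":1,"offset":[1,48,-1],"rotation":[0,0,0]},{"gripper":1,"offset":[1,60,-1],"rotation":[0,0,0]},{"gripper":1,"offset":[1,72,-1],"rotation":[0,0,0]},{"gripper":1,"offset":[1,83,-1],"rotation":[0,0,0]},{"gripper":1,"offset":[1,94,-1],"rotation":[0,0,0]}]'; python3 -c "
from h import *
S=snap('scene','s12');D=snap('side','d12')
"
```

```text
t: 39.1
tool_pos: [0.6207, -0.1808, 0.1216]
tool_rot: [-3.14, -0.085, 0.0]
contact_force: [-2.5, 3.6, -2.5]
opening: 0.0001
grip_force: 2.1
```

```bash
python3 -m handwheel '[{"gripper":1,"offset":[0,14,2],"rotation":[0,0,0]},{"gripper":1,"offset":[0,29,10],"rotation":[0,0,0]},{"gripper":1,"offset":[0,43,23],"rotation":[0,0,0]},{"gripper":1,"offset":[0,52,38],"rotation":[0,0,0]},{"gripper":1,"offset":[0,56,48],"rotation":[0,0,0]},{"gripper":1,"offset":[0,57,55],"rotation":[0,0,0]},{"gripper":1,"offset":[0,57,58],"rotation":[0,0,0]},{"gripper":1,"offset":[0,57,58],"rotation":[0,0,0]}]'; python3 -m handwheel '[{"gripper":1,"offset":[0,0,1],"rotation":[0,0,0]},{"gripper":1,"offset":[0,0,2],"rotation":[0,0,0]},{"gripper":1,"offset":[0,0,3],"rotation":[0,0,0]},{"gripper":1,"offset":[0,0,4],"rotation":[0,0,0]},{"gripper":1,"offset":[0,0,4],"rotation":[0,0,0]},{"gripper":1,"offset":[0,0,4],"rotation":[0,0,0]},{"gripper":1,"offset":[0,0,4],"rotation":[0,0,0]},{"gripper":1,"offset":[0,0,4],"rotation":[0,0,0]}]'
```

```text
t: 40.2
tool_pos: [0.6239, -0.2366, 0.0631]
tool_rot: [-3.14, -0.087, 0.001]
contact_force: [-1.1, -0.4, 0.4]
opening: -0.0004
grip_force: 0.0
t: 41.2
tool_pos: [0.6245, -0.2369, 0.0617]
tool_rot: [3.14, 0.086, 0.001]
contact_force: [-6.1, 2.2, 10.1]
opening: -0.0
grip_force: 4.9
```

Contact at 0.0617 m matches the lug's 62 mm top, so the strap is fully down. Now go over and beyond the bolt's nut.

```bash
python3 -m handwheel '[{"gripper":1,"offset":[0,0,-20],"rotation":[0,0,0]},{"gripper":1,"offset":[0,0,-40],"rotation":[0,0,0]},{"gripper":1,"offset":[0,30,-40],"rotation":[0,0,0]},{"gripper":1,"offset":[0,60,-40],"rotation":[0,0,0]},{"gripper":1,"offset":[0,92,-40],"rotation":[0,0,0]},{"gripper":1,"offset":[0,92,-40],"rotation":[0,0,0]},{"gripper":1,"offset":[0,92,0],"rotation":[0,0,0]},{"gripper":1,"offset":[0,92,20],"rotation":[0,0,0]}]'; python3 -m handwheel '[{"gripper":1,"offset":[0,0,6],"rotation":[0,0,0]},{"gripper":1,"offset":[0,0,12],"rotation":[0,0,0]},{"gripper":1,"offset":[0,0,12],"rotation":[0,0,0]},{"gripper":1,"offset":[0,0,12],"rotation":[0,0,0]},{"gripper":1,"offset":[0,0,12],"rotation":[0,0,0]},{"gripper":1,"offset":[0,0,12],"rotation":[0,0,0]},{"gripper":1,"offset":[0,0,12],"rotation":[0,0,0]},{"gripper":1,"offset":[0,0,12],"rotation":[0,0,0]}]'; python3 -c "
from h import *
snap('scene','s13');snap('wrist','w13')
p=np.array(ctrl.get_obs()['tool_pos']);H=np.array([.6194,-.1575]);print('s',(p[:2]-H)@[.055,-.9985],'lat',(p[:2]-H)@[.9985,.055],p[2])"
```

```text
t: 42.2
tool_pos: [0.6278, -0.3277, 0.0366]
tool_rot: [-3.138, -0.086, 0.005]
contact_force: [-0.7, -0.4, -1.0]
opening: -0.0001
grip_force: 0.0
t: 43.2
tool_pos: [0.6291, -0.3288, 0.0273]
tool_rot: [-3.14, -0.086, 0.0]
contact_force: [0.5, 0.5, 0.4]
opening: -0.0004
grip_force: 0.0
s 0.17151557605398168 lat 0.0002273755236152468 0.027244206875786547
```

```bash
python3 -m handwheel '[{"gripper":1,"offset":[0,-10,0],"rotation":[0,0,0]},{"gripper":1,"offset":[0,-16,-3],"rotation":[0,0,0]},{"gripper":1,"offset":[0,-21,-12],"rotation":[0,0,0]},{"gripper":1,"offset":[0,-27,-24],"rotation":[0,0,0]},{"gripper":1,"offset":[0,-34,-33],"rotation":[0,0,0]},{"gripper":1,"offset":[0,-42,-41],"rotation":[0,0,0]},{"gripper":1,"offset":[0,-48,-41],"rotation":[0,0,0]},{"gripper":1,"offset":[0,-54,-41],"rotation":[0,0,0]}]'; python3 -m handwheel '[{"gripper":1,"offset":[0,-3,0],"rotation":[0,0,0]},{"gripper":1,"offset":[0,-6,0],"rotation":[0,0,0]},{"gripper":1,"offset":[0,-9,0],"rotation":[0,0,0]},{"gripper":1,"offset":[0,-11,0],"rotation":[0,0,0]},{"gripper":1,"offset":[0,-12,0],"rotation":[0,0,0]},{"gripper":1,"offset":[0,-12,0],"rotation":[0,0,0]},{"gripper":1,"offset":[0,-12,0],"rotation":[0,0,0]},{"gripper":1,"offset":[0,-12,0],"rotation":[0,0,0]}]'; python3 -c "
from h import *
p=np.array(ctrl.get_obs()['tool_pos']);H=np.array([.6194,-.1575]);print('s',(p[:2]-H)@[.055,-.9985],'lat',(p[:2]-H)@[.9985,.055],p[2])"
```

```text
t: 44.3
tool_pos: [0.6264, -0.2747, 0.0688]
tool_rot: [3.14, 0.086, 0.001]
contact_force: [-0.2, -1.8, 1.6]
opening: 0.0
grip_force: 0.8
t: 45.3
tool_pos: [0.6254, -0.2632, 0.0682]
tool_rot: [3.14, 0.086, -0.0]
contact_force: [-0.5, -4.0, -0.6]
opening: 0.0003
grip_force: 1.7
s 0.10583629389576442 lat 0.00015070541988100074 0.06815837604776019
```

```bash
for i in 1; do python3 -m handwheel '[{"gripper":1,"offset":[0,-1,0],"rotation":[0,0,0]},{"gripper":1,"offset":[0,-2,0],"rotation":[0,0,0]},{"gripper":1,"offset":[0,-3,0],"rotation":[0,0,0]},{"gripper":1,"offset":[0,-3,0],"rotation":[0,0,0]},{"gripper":1,"offset":[0,-3,0],"rotation":[0,0,0]},{"gripper":1,"offset":[0,-3,0],"rotation":[0,0,0]},{"gripper":1,"offset":[0,-3,0],"rotation":[0,0,0]},{"gripper":1,"offset":[0,-3,0],"rotation":[0,0,0]}]'; done
```

```text
t: 46.3
tool_pos: [0.6254, -0.2628, 0.0684]
tool_rot: [3.135, 0.085, 0.001]
contact_force: [0.4, -11.1, -3.2]
opening: 0.0002
grip_force: 5.6
```

```bash
python3 -m handwheel '[{"gripper":1,"offset":[0,5,0],"rotation":[0,0,0]},{"gripper":1,"offset":[0,25,0],"rotation":[0,0,0]},{"gripper":1,"offset":[0,45,-20],"rotation":[0,0,0]},{"gripper":1,"offset":[0,60,-70],"rotation":[0,0,0]},{"gripper":1,"offset":[-40,60,-120],"rotation":[0,0,0]},{"gripper":1,"offset":[-90,60,-150],"rotation":[0,0,0]},{"gripper":1,"offset":[-120,30,-150],"rotation":[0,0,0]},{"gripper":1,"offset":[-120,30,-150],"rotation":[0,0,0]}]'; python3 -c "
from h import *
W=snap('wrist','w14');S=snap('scene','s14');D=snap('side','d14')
H=np.array([.6194,-.1575,0]);
def L(x,s,z): return H+x*np.array([.9985,.055,0])+s*np.array([.055,-.9985,0])+[0,0,z]
def lum(d,P): u,v=np.round(proj(d,P)).astype(int); return (u,v),d['image'][v-1:v+2,u-1:u+2].reshape(-1,3).mean(0).round()
for n,P in (('nut up top',L(0,.082,.09)),('nut mid',L(0,.09,.08)),('old nut',L(0,.129,.05)),('lug',L(.012,.08,.062)),('arch',L(0,.036,.075)),('old strap end',L(.012,-.04,.14)),('tube -90',L(-.08,.036,.068)),('tube +90',L(.08,.036,.068)),('cap-',L(-.104,.036,.072)),('cap+',L(.104,.036,.072))):
    print(n,*lum(W,P),*lum(S,P))
g=cv2.cvtColor(W['image'],cv2.COLOR_RGB2GRAY);u,v=np.round(proj(W,L(0,.082,.09))).astype(int)
for r in g[v-26:v+28:3,u-60:u+45:3]: print(' '.join('%3d'%k for k in r))"
```

```text
t: 47.3
tool_pos: [0.5058, -0.2963, 0.2202]
tool_rot: [3.14, 0.085, 0.003]
contact_force: [-0.8, -0.4, -0.7]
opening: -0.0001
grip_force: 0.0
nut up top (np.int64(249), np.int64(73)) [229. 228. 233.] (np.int64(369), np.int64(293)) [163. 168. 172.]
nut mid (np.int64(262), np.int64(75)) [74. 68. 66.] (np.int64(370), np.int64(297)) [50. 53. 57.]
old nut (np.int64(312), np.int64(82)) [116.  84.  52.] (np.int64(378), np.int64(314)) [228. 211. 166.]
lug (np.int64(253), np.int64(64)) [156. 153. 159.] (np.int64(371), np.int64(297)) [60. 64. 68.]
arch (np.int64(196), np.int64(77)) [204. 202. 210.] (np.int64(358), np.int64(285)) [108. 113. 116.]
old strap end (np.int64(37), np.int64(38)) [130. 129. 133.] (np.int64(347), np.int64(249)) [69. 57. 52.]
tube -90 (np.int64(207), np.int64(177)) [252. 251. 251.] (np.int64(334), np.int64(299)) [229. 234. 235.]
tube +90 (np.int64(191), np.int64(-32)) [12. 13. 15.] (np.int64(382), np.int64(274)) [226. 232. 234.]
cap- (np.int64(208), np.int64(204)) [165. 171. 174.] (np.int64(326), np.int64(302)) [115. 124. 126.]
cap+ (np.int64(187), np.int64(-71)) [18. 19
[... 1874 characters left out ...]

205 205 204 199 227 219 211 208 197 165 160 154 159 101 230 232 233 235 110  84  66  66  60  58  58  86  64  78  75 120 155 231 237 236 237
205 203 206 200 228 218 210 207 210 165 159 153 156  96 231 232 234 234 119  72  84  89  76  81  83  65  80  77  75 103 157 173 168 237 237
208 206 204 208 227 218 212 208 212 165 158 150 154 110 233 232 235 248 223 226 226 208 122 110 215 207 228 228 228 110 162 164 164 165 240
211 204 204 213 226 215 211 207 207 162 156 153 155 134 232 233 235 248 232 232 231 231 231 232 232 233 233 233 234 111 167 167 166 164 166
210 207 203 211 226 218 213 207 210 163 158 153 156 152 229 234 236 249 234 233 233 232 232 233 233 234 233 233 234 118 166 169 166 168 169
```

The rod end sits within about 2 px of where an upright bolt projects, the lug and arch are where a closed strap should be, and the bolt's old spot is bare wood. Handing in.

```bash
python3 -c "
from station import ctrl
print(ctrl.finish_job())"
```

```text
the job is handed in; nothing more can be done
None
```

I handed the job in at about 47 s of the 210 s: the canister is on the mat, both cups are nested on the stand, the tube is in the saddle, and the strap was swung down before the bolt was pushed upright; the hand-in returned no verdict.

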